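# Run a medallion scan on the oil-drag turntable

## Task

Crank the scanning turntable by its upright handle so that the granite plate with the bronze medallion turns counter-clockwise (seen from above) at a steady 1.2 rad/s, staying within 0.2 of it for six seconds without a break and never running faster than 1.8 rad/s. Then bring the plate to rest with its bright index line at the fixed pointer, let go of the handle and move clear. Turn it by the handle alone: do not touch the plate or the medallion, nor let the medallion leave its ring, and leave everything else on the bench where it is.

Things in the scene. Friction and masses are not known exactly. Their poses are not given: they have to be found in the camera images.
- turntable: Fixed grey steel bed 350 x 300 x 12 mm. Origin on the bench, on the vertical turning axis of plate and crank; z up. On its +y side an arm carries a black scanner head (top about 135 mm high, inner face 205 mm or more from the axis). On its +x side stands the fixed pointer: a steel block with an aluminium blade aimed at the axis, 140 to 183 mm from it, top at 70 mm.
- plate (a joint): Angle of the granite plate relative to the bed, rad, counter-clockwise positive, counting on over turns; at 0 (and each 2 pi) the index line is at the pointer. Dark disc 196 mm across, 39 mm thick, top 85 mm above the bench, about 3.4 kg, inertia about 0.017 kg m2 (hidden: 0.7 to 1.4 times). Bearing drag 0.003 N m s/rad x speed plus dry friction of about 0.006 N m (hidden: 0.0025 to 0.011).
- crank (a joint): Angle of the crank pan relative to the plate, rad. Only an oil film drives the plate: torque = 0.016 N m s/rad x (crank speed - plate speed), both over the bed. So the plate follows with a time constant of about 0.9 s, runs slower than the crank (by 0.4 to 0.9 rad/s at 1.2 rad/s), and is braked by holding the crank still. Crank and plate have no stops. All values nominal.
- knob (a point): Grip point of the crank's upright handle: on its axis, 120 mm above the bench, 22 mm below its top. The handle is a black sleeve 28 mm in diameter, from 50 to 142 mm high, spinning freely on its pin. It stands on the aluminium crank pan (276 mm across, top at 42 mm) and travels on a circle of radius 118 mm about the axis. It is 6 mm from the granite plate: grip above the plate (85 mm).
- index (a point): Point on the plate's top on its index line (a bright aluminium inlay 36 x 11 mm lying radially, flush), 80 mm from the axis, 86 mm above the bench.
- stop_mark (a point): Point on the line from the axis to the fixed pointer, 80 mm from the axis, 86 mm above the bench, fixed to the bed. The plate is at its mark when index is here.
- medallion: The bronze medallion under scan, a disc 90 mm across, 10 mm thick, about 0.5 kg, lying loose in the middle of the granite plate inside a low aluminium ring (5 mm high, 106 mm across). Origin at the centre of its underside, 85 mm above the bench; it rides round with the plate.
- spare_a: Bystander: spare bronze medallion 80 mm across, 8 mm thick, flat on the bench. Origin at the centre of its underside.
- spare_b: Bystander: another spare bronze medallion, 80 mm across, 8 mm thick. Origin at the centre of its underside.
- seam_roller: Bystander: seam roller with a copper roll 44 mm in diameter and a red handle, 210 mm long in all. Origin under the roll.
- tape_roll: Bystander: roll of paper tape, 90 mm across, 24 mm high. Origin at the centre of its underside.
- sample: Bystander: polished dark stone sample 100 x 70 x 20 mm. Origin at the centre of its underside.
- brush: Bystander: hand brush lying on the bench. Origin under its middle.
- cup: Bystander: grey cup, 76 mm across, 90 mm high. Origin at the centre of its underside.
Mind the look-alikes: they are no part of the job. What is shaped like the medallion but purple is not meant.

How it is judged:
On the way:
1. the plate turns counter-clockwise at 1.2 rad/s, within 0.2, for six seconds without a break (velocity of joint plate between 1 and 1.4 rad/s), for 6 s.
At the end, for the whole second after the job is handed in: The plate stands still (under 0.05 rad/s) with its index line within 12 mm (0.15 rad) of the line to the pointer, the medallion lies flat in its ring, and the handle is released (horizontal distance between index and stop_mark below 0.012 m and velocity of joint plate between -0.05 and 0.05 rad/s and horizontal distance between medallion and turntable below 0.01 m and height (world z) of medallion between 0.08 and 0.09 m); the robot touches nothing.
It fails at once if the plate runs faster than 1.8 rad/s (velocity of joint plate above 1.8 rad/s or velocity of joint plate below -1.8 rad/s).
It fails at once if the robot touches the granite plate or the medallion (contact force between the fingers and plate_c0 above 0.5 N or contact force between any of the arm, the fingers and medallion above 0.3 N).
It fails at once if the medallion leaves its ring (horizontal distance between medallion and turntable above 0.012 m or height (world z) of medallion above 0.095 m).
It fails at once if other things on the bench are moved (distance of any of spare_a, spare_b, sample, seam_roller, tape_roll, brush, cup from where it was at the start of the episode above 0.02 m).
It also fails if it takes over 72 s, if anything falls off the work surface, if the arm or the gripper's body presses on something with over 40 N, if the wrist force passes 120 N, or if a joint passes its speed limit or range.

## Robot

A 6-joint arm with a two-finger parallel gripper is mounted at the origin on the work surface. World frame = base frame: x ahead of the robot, y to its left, z up, the work surface at z = 0. Lengths are in m, angles in rad, forces in N, time in s.
With the tool pointing down it reaches from about 0.275 to 0.825 m from the base axis. Payload 5.2 kg.
Tool frame: the origin (TCP) lies at the very end of the fingers, on their centre line; the grasp point (between the pads) lies r.hold_point_z behind it (r.hold_point_z is the distance from the TCP to the grasp point, in m); z points along the fingers, y is the line along which they close (so a half turn about z gives the same grasp; the last joint's range is limited). The gripper opens to 93 mm and grips with 3 to 60 N. Pads are 15 mm wide; open, the fingers measure 128 mm over their backs; the gripper's body (75 mm by 188 mm) begins 65 mm behind the grasp point.
Start: joints at [-1.429, 0.259, 1.535, -0, 1.348, -0.203], TCP at [0.186, -0.518, 0.219] pointing down, gripper open.
Joint ranges: [-3.14, 3.14], [-0.91, 2.08], [0.19, 2.58], [-1.22, 4.36], [0.22, 2.71], [-3.12, 3.12]. Speed limits (rad/s): [2.57, 2.57, 3.14, 3.14, 3.14, 3.14].

## Interface

Orientations are given as a unit quaternion [w, x, y, z].
In Python, from bench import state, capture, get_calibration, sign_off, r gives the robot as it stands.
- The arm moves only by the shell command python3 -m inch 'ROWS' [OPENING] [FORCE]. ROWS is JSON, a list of rows, each an object of numbers: "x", "y", "z": the shift along the tool's x, y, z in cm; "twist": the turn about the tool's z in rad. In form: [{"x": .., "y": .., "z": .., "twist": ..}, ...]. A call has exactly 8 rows; each row is the pose to reach, as a shift and turn from the pose commanded when the call began, along the tool's axes at that moment; what a row does not reach only later rows make up. A row lasts 1/12 s, in which the tool goes at most 41.7 mm and 7.16 degrees, less where a joint would pass 70% of its speed; a pose out of reach is approached as far as the arm can. A call with a gripper value outside its range is refused whole. OPENING is the opening, from 0 (shut) to 1 (fully open), set as the call begins (- or left out, the last holds). The fingers move at their own pace and stop on an object; FORCE is the grip in N (left out, the last holds). Time passes only in rows, so rows that repeat a pose let the fingers close, or fill a call up. It gives the time, the measured TCP pose, the force, the opening and the grip force at its end, in the units of the state.
- state(): the state, without advancing time (a new reading comes with each control period).
- capture(name): name is "side" or "top" or "wrist"; returns (picture, depth): 384x512x3 uint8, red, green, blue; 384x512 float32, m along the optical axis (not along the pixel's ray), 0 where there is no reading.
- get_calibration(name): a dict with "fov_y" (degrees; the focal length in pixels is half the picture's height over the tangent of half this angle, whatever the lens; pixels are square), "cx", "cy" (the principal point, pixels), "cam_to_world" (4x4, takes a point from camera to world coordinates). Camera axes: x right, y down, z forward; pixel columns grow to the right and rows downward; lengths in m; the calibration is good to about 2 mm. The wrist camera is an equidistant fisheye: a pixel r from the principal point sees the ray r / f radians off the axis. A picture is of the moment at which its call begins: read the wrist's pose just before it. get_calibration takes no time and is no camera call; for the wrist camera it gives the pose at the moment of the call.
- sign_off(): hands the job in; it is judged then, once.
The state is a dict: "time": time; "joints": joint angles; "joint_vel": joint speeds; "joint_efforts": joint torques, N m; "ee_pos": TCP position; "orientation": TCP orientation; "wrist_force": force on the tool from outside, world axes, zero at the start; "moment": the same for the moment, N m; "width": finger opening in m; "finger_force": force on a finger pad.
Only numpy, scipy, OpenCV 4.12 (cv2) and the standard library are available. Lean on these libraries where they do the work, as an engineer would, in place of code of your own. Each camera call takes 0.05 s, during which the arm holds its last target. There are 200 camera calls.

## Working session

There is one attempt and no reset: what is moved stays moved. The work goes in short steps, Python scripts to look and compute and a shell command to move; the robot and the scene stay as the last step left them, time stands still between calls to the robot, and variables do not carry over. Pictures are saved under pics/ and viewed, at most 10 in all, crops included, and the job is handed in when it is done.

```bash
ls; mkdir -p pics; python3 - <<'E'
from bench import *
import cv2, numpy as np
for n in("top","side"):
    p,d=capture(n); np.savez(n,p=p,d=d); cv2.imwrite(f"pics/{n}0.png",p[:,:,::-1])
    c=get_calibration(n); print(n,c["fov_y"],c["cx"],c["cy"],np.round(c["cam_to_world"],3).tolist())
s=state(); print(s, r.hold_point_z)
E
```

```text
pics
top 56.1920931548775 253.97749090309844 189.21483742452585 [[-0.023, -0.997, 0.069, 0.45], [-1.0, 0.023, 0.0, 0.048], [-0.002, -0.069, -0.998, 1.251], [0.0, 0.0, 0.0, 1.0]]
side 53.88885105168077 253.83207959944968 191.6652395617857 [[-0.762, -0.365, 0.535, -0.063], [-0.647, 0.447, -0.618, 0.721], [-0.014, -0.817, -0.576, 0.73], [0.0, 0.0, 0.0, 1.0]]
{'time': 0.1, 'joints': array([-1.42877338e+00,  2.59302124e-01,  1.53593005e+00, -1.96517797e-05,
        1.34804986e+00, -2.02804214e-01]), 'joint_vel': array([ 1.22963745e-03, -9.76353140e-04, -5.22249270e-03,  7.83767128e-04,
       -6.59210672e-04, -2.63171537e-05]), 'joint_efforts': array([ 1.43803052e-03, -4.38210797e+01, -2.84643191e+01,  7.20283063e-02,
        3.61497444e-02, -6.24274708e-05]), 'ee_pos': array([ 0.18586093, -0.51712279,  0.21790114]), 'orientation': array([-8.44592600e-04,  9.85172836e-01,  1.71562729e-01,  1.60898825e-05]), 'wrist_force': array([-0.31751886, -0.66923246, -0.80580812]), 'moment': array([0.0068862 , 0.02509631, 0.01067282]), 'finger_force': 0.0, 'width': 0.09311027543599405} 0.0188
```

View pics/top0.png

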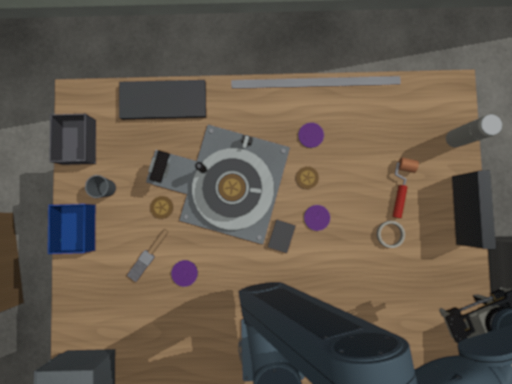

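View pics/side0.png

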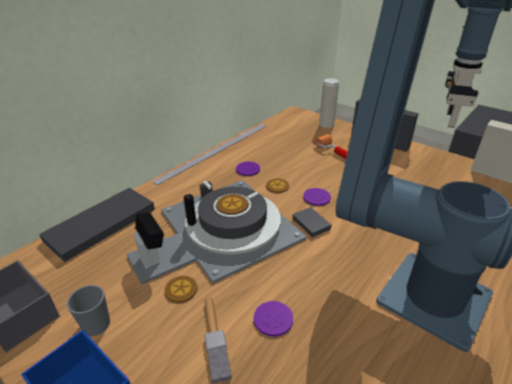

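The top view shows the turntable axis near (232,187), handle at (200,167), scanner head at (160,167), pointer at (247,142), and the index line at (255,190) pointing right. The side view agrees: handle at (190,208), purple discs are decoys.

```bash
cat > h.py <<'E'
import numpy as np, cv2
from bench import *
def cloud(d,c):
    f=192/np.tan(np.radians(c["fov_y"]/2)); v,u=np.mgrid[:384,:512]
    P=np.stack([(u-c["cx"])/f*d,(v-c["cy"])/f*d,d],-1); M=np.array(c["cam_to_world"])
    return P@M[:3,:3].T+M[:3,3]
def circ(x,y):
    A=np.c_[2*x,2*y,np.ones(len(x))]; s=np.linalg.lstsq(A,x*x+y*y,rcond=None)[0]
    return s[0],s[1],np.sqrt(s[2]+s[0]**2+s[1]**2)
def onplane(px,c,z):
    f=192/np.tan(np.radians(c["fov_y"]/2)); M=np.array(c["cam_to_world"])
    px=np.atleast_2d(px).astype(float)
    r_=np.c_[(px[:,0]-c["cx"])/f,(px[:,1]-c["cy"])/f,np.ones(len(px))]@M[:3,:3].T
    return M[:3,3]+r_*((z-M[2,3])/r_[:,2])[:,None]
E
python3 - <<'E'
from h import *
for n in("top","side"):
    a=np.load(n+".npz"); p,d=a["p"],a["d"]; c=get_calibration(n); W=cloud(d,c); hsv=cv2.cvtColor(p,cv2.COLOR_RGB2HSV)
    g0=np.array([.535,.12]); rr=np.hypot(W[...,0]-g0[0],W[...,1]-g0[1]); z=W[...,2]
    print(n,"z hist",[(round(k*.01,2),int(((rr<.17)&(abs(z-k*.01)<.005)).sum())) for k in range(16)])
    # gold medallion
    m=((hsv[...,0]>10)&(hsv[...,0]<28)&(hsv[...,1]>110)&(rr<.08)&(z>.07)).astype(np.uint8)
    k=cv2.findContours(m,0,1)[0]; k=max(k,key=cv2.contourArea)[:,0]; q=onplane(k,c,.095); print("med",circ(q[:,0],q[:,1]),W[m>0].mean(0))
    # granite disc: dark+index pixels at z~.085, hull
    m=((abs(z-.087)<.01)&(rr<.13)).astype(np.uint8); k=cv2.convexHull(cv2.findNonZero(m))[:,0]; q=onplane(k,c,.085); print("plate",circ(q[:,0],q[:,1]))
    m=((abs(z-.042)<.008)&(rr<.17)).astype(np.uint8); k=cv2.convexHull(cv2.findNonZero(m))[:,0]; q=onplane(k,c,.042); print("pan",circ(q[:,0],q[:,1]))
    m=(z>.115)&(z<.15)&(rr<.16)&(hsv[...,2]<80); print("handle",m.sum(),W[m].mean(0) if m.sum() else 0, np.argwhere(m).mean(0))
    m=(abs(z-.085)<.008)&(rr>.06)&(rr<.1); print("bright",np.percentile(hsv[...,2][m],[10,50,90,97])); m&=hsv[...,2]>120; print("index",m.sum(),W[m].mean(0),np.argwhere(m).mean(0))
    m=(abs(z-.066)<.012)&(rr>.13)&(rr<.2); print("pointer?",m.sum(),np.round(W[m][::6],3).tolist()[:20])
E
python3 - <<'E'
import cv2
a=cv2.imread("pics/top0.png")[110:260,130:310]; cv2.imwrite("pics/crop.png",cv2.resize(a,None,fx=4,fy=4,interpolation=cv2.INTER_CUBIC))
E
```

```text
top z hist [(0.0, 339), (0.01, 1561), (0.02, 400), (0.03, 4), (0.04, 1794), (0.05, 513), (0.06, 20), (0.07, 38), (0.08, 634), (0.09, 1817), (0.1, 371), (0.11, 5), (0.12, 4), (0.13, 6), (0.14, 54), (0.15, 10)]
med (np.float64(0.5384208140937826), np.float64(0.12068120853018607), np.float64(0.03957774219259769)) [0.53828716 0.12059045 0.09572916]
plate (np.float64(0.5389566795598779), np.float64(0.12447391218902945), np.float64(0.09842031765150076))
pan (np.float64(0.5429217779283467), np.float64(0.12067022501287741), np.float64(0.13956373607064276))
handle 64 [0.60175075 0.21767987 0.13998546] [166.34375  199.109375]
bright [ 72.   74.   93.4 115. ]
index 44 [0.52374996 0.04503438 0.08633347] [191.18181818 255.13636364]
pointer? 91 [[0.715, 0.085, 0.063], [0.709, 0.074, 0.071], [0.708, 0.081, 0.061], [0.707, 0.061, 0.063], [0.703, 0.075, 0.068], [0.703, 0.055, 0.065], [0.699, 0.071, 0.069], [0.698, 0.092, 0.061], [0.696, 0.071, 0.069], [0.696, 0.089, 0.056], [0.693, 0.068, 0.066], [0.689, 0.072, 0.073], [0.686, 0.078, 0.069], [0.682, 0.082, 0.072], [0.676, 0.085, 0.069], [0.673, 0.079
[... 427 characters left out ...]
244), np.float64(0.10341065788523733))
pan (np.float64(0.5495930700621933), np.float64(0.12015311228216347), np.float64(0.14623514065146911))
handle 115 [0.59997964 0.22362158 0.13203211] [200.88695652 188.37391304]
bright [ 68.    79.    88.   117.15]
index 43 [0.52797912 0.0474265  0.08555971] [195.1627907  252.11627907]
pointer? 96 [[0.712, 0.072, 0.071], [0.708, 0.072, 0.068], [0.716, 0.074, 0.062], [0.701, 0.062, 0.062], [0.711, 0.078, 0.063], [0.689, 0.073, 0.069], [0.709, 0.085, 0.063], [0.686, 0.079, 0.07], [0.71, 0.089, 0.061], [0.69, 0.081, 0.065], [0.71, 0.088, 0.057], [0.683, 0.083, 0.066], [0.699, 0.086, 0.057], [0.61, 0.232, 0.077], [0.603, 0.231, 0.073], [0.602, 0.233, 0.068]]
```

View pics/crop.png

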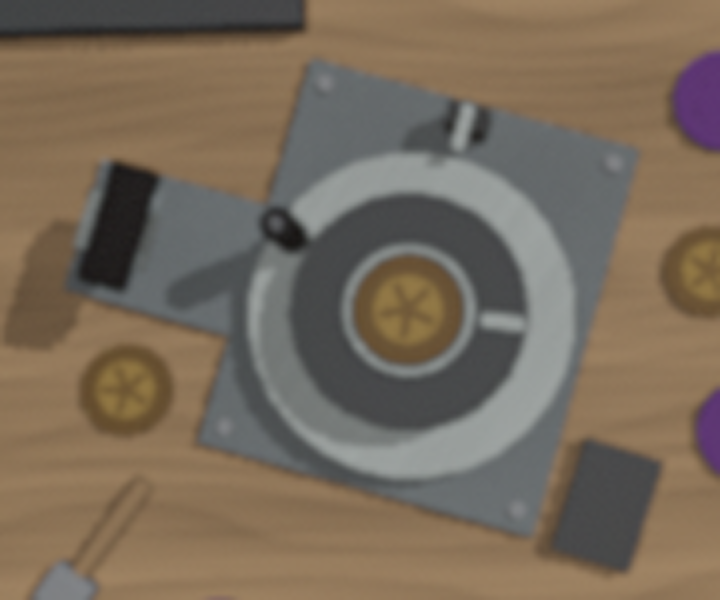

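The crop shows the plate with the index line at right (500,321), pointer blade at (463,125), handle top at (283,228), bed bolts at the corners.

```bash
python3 - <<'E'
from h import *
c=get_calibration("top"); F=lambda p,z:onplane(np.array(p)/4.+[130,110]-.375,c,z)[:,:2]
b=F([(325,82),(614,163),(517,510),(225,427)],.014); print("bolts",b,b.mean(0)); e=(b[0]+b[1]-b[2]-b[3])
print("bed yaw",np.arctan2(e[1],e[0]), "ptr",F([(463,125)],.07), "med",F([(408,310)],.095),"ring",F([(409,310)],.09))
print("handle top",F([(274,223)],.142),"idx",F([(501,321)],.086))
p=np.load("top.npz")["p"]; hsv=cv2.cvtColor(p,cv2.COLOR_RGB2HSV)
# pan disc silhouette: lower/right rim points
W=cloud(np.load("top.npz")["d"],c); rr=np.hypot(W[...,0]-.538,W[...,1]-.122)
m=((hsv[...,2]>125)&(hsv[...,1]<40)&(rr<.16)&(abs(W[...,2]-.042)<.015)).astype(np.uint8)
k=cv2.convexHull(cv2.findNonZero(m))[:,0]; q=onplane(k,c,.042); print("pan",circ(q[:,0],q[:,1]))
R,_=cv2.Rodrigues(np.zeros(3)); s=state(); w,x,y,z=s["orientation"]
from scipy.spatial.transform import Rotation as Ro
R=Ro.from_quat([x,y,z,w]).as_matrix(); print(R.round(4).tolist())
E
```

```text
bolts [[ 0.74523224  0.19426746]
 [ 0.66807475 -0.05565179]
 [ 0.37076261  0.0356879 ]
 [ 0.44717132  0.28444792]] [0.55781023 0.11468787]
bed yaw -0.2959321497837243 ptr [[0.6929815  0.07355192]] med [[0.53802966 0.12054677]] ring [[0.53839181 0.12004921]]
handle top [[0.60459098 0.22041262]] idx [[0.52802481 0.04578658]]
pan (np.float64(0.5378948789930775), np.float64(0.12153271490636397), np.float64(0.1363503026589197))
[[0.9411, 0.338, -0.0003], [0.338, -0.9411, 0.0017], [0.0003, -0.0017, -1.0]]
```

```bash
python3 -m inch '[{"x":1.0,"y":-0.9},{"x":3.0,"y":-2.6},{"x":6.0,"y":-5.2},{"x":9.0,"y":-7.7},{"x":12.0,"y":-10.3},{"x":15.0,"y":-12.9},{"x":18.0,"y":-15.5},{"x":21.0,"y":-18.0}]' 1
python3 -m inch '[{"x":3.0,"y":-2.6},{"x":6.0,"y":-5.2},{"x":9.0,"y":-7.7},{"x":12.0,"y":-10.3},{"x":15.0,"y":-12.9},{"x":18.0,"y":-15.5},{"x":21.0,"y":-18.0},{"x":24.0,"y":-20.6}]'
python3 -m inch '[{"x":3.0,"y":-2.6},{"x":6.0,"y":-5.2},{"x":9.0,"y":-7.7},{"x":12.0,"y":-10.3},{"x":15.0,"y":-12.9},{"x":17.5,"y":-15.1},{"x":19.0,"y":-16.4},{"x":19.2,"y":-16.6}]'
```

```text
$[0]: bad value
$[0]: bad value
$[0]: bad value
```

```bash
python3 -m inch '[{"x":1.0,"y":-0.9,"z":0,"twist":0},{"x":3.0,"y":-2.6,"z":0,"twist":0},{"x":6.0,"y":-5.2,"z":0,"twist":0},{"x":9.0,"y":-7.7,"z":0,"twist":0},{"x":12.0,"y":-10.3,"z":0,"twist":0},{"x":15.0,"y":-12.9,"z":0,"twist":0},{"x":18.0,"y":-15.5,"z":0,"twist":0},{"x":21.0,"y":-18.0,"z":0,"twist":0}]' 1
python3 -c "
from h import *
print(state()['time'],state()['ee_pos'])"
```

```text
time: 0.77
ee_pos: [0.323, -0.2742, 0.2185]
orientation: [-0.0, 0.985, 0.171, 0.0]
wrist_force: [0.6, 0.6, -0.4]
width: 0.0929
finger_force: 0.0
0.7667 [ 0.32296826 -0.27422284  0.21846924]
```

```bash
python3 -m inch '[{"x":3.0,"y":-2.6,"z":0,"twist":0},{"x":6.0,"y":-5.2,"z":0,"twist":0},{"x":9.0,"y":-7.7,"z":0,"twist":0},{"x":12.0,"y":-10.3,"z":0,"twist":0},{"x":15.0,"y":-12.9,"z":0,"twist":0},{"x":18.0,"y":-15.5,"z":0,"twist":0},{"x":21.0,"y":-18.0,"z":0,"twist":0},{"x":24.0,"y":-20.6,"z":0,"twist":0}]' 1
python3 -m inch '[{"x":3.0,"y":-2.6,"z":0,"twist":0},{"x":6.0,"y":-5.2,"z":0,"twist":0},{"x":9.0,"y":-7.7,"z":0,"twist":0},{"x":12.0,"y":-10.3,"z":0,"twist":0},{"x":15.0,"y":-12.9,"z":0,"twist":0},{"x":17.5,"y":-15.1,"z":0,"twist":0},{"x":19.2,"y":-16.6,"z":0,"twist":0},{"x":19.2,"y":-16.6,"z":0,"twist":0}]' 1
python3 - <<'E'
from h import *
M=get_calibration("wrist"); print(M["fov_y"],M["cx"],M["cy"],np.round(M["cam_to_world"],3).tolist())
p,d=capture("wrist"); cv2.imwrite("pics/w1.png",p[:,:,::-1]); s=state(); print(s["time"],s["ee_pos"])
p,d=capture("top"); np.savez("top1",p=p,d=d)
p,d=capture("side"); np.savez("side1",p=p,d=d)
E
```

```text
time: 1.43
ee_pos: [0.4788, 0.0005, 0.2187]
orientation: [-0.0, 0.985, 0.172, -0.0]
wrist_force: [1.7, -0.6, 0.3]
width: 0.0926
finger_force: 0.0
time: 2.1
ee_pos: [0.6037, 0.2236, 0.2176]
orientation: [-0.001, 0.985, 0.173, -0.0]
wrist_force: [-1.7, -0.2, -0.0]
width: 0.093
finger_force: 0.0
65.70646984690485 259.65501356625697 189.05055589361464 [[0.341, -0.906, -0.252, 0.673], [-0.94, -0.33, -0.089, 0.248], [-0.002, 0.267, -0.964, 0.384], [0.0, 0.0, 0.0, 1.0]]
2.15 [0.60281989 0.2213879  0.2175589 ]
```

View pics/w1.png

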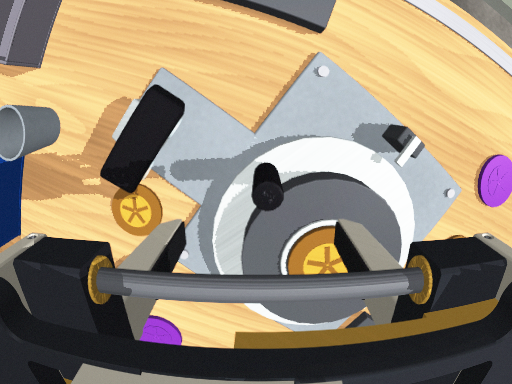

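The wrist view shows the handle's top face at about (268,196), between and ahead of the fingers, with the pointer at (408,148).

```bash
cat >> h.py <<'E'
def fish(px,c,z):
    f=192/np.tan(np.radians(c["fov_y"]/2)); M=np.array(c["cam_to_world"]); px=np.atleast_2d(px).astype(float)
    v=px-[c["cx"],c["cy"]]; t=np.hypot(*v.T)/f; u=v/np.maximum(np.hypot(*v.T),1e-9)[:,None]
    r_=np.c_[u*np.sin(t)[:,None],np.cos(t)]@M[:3,:3].T
    return M[:3,3]+r_*((z-M[2,3])/r_[:,2])[:,None]
E
python3 - <<'E'
from h import *
c=get_calibration("wrist"); q=fish([(268,196),(408,148)],c,.142); print(q, fish([(408,148)],c,.07))
h=q[0,:2]-[.538,.121]; print(np.hypot(*h),np.arctan2(h[1],h[0])); s=state(); print(s["ee_pos"])
# tool-frame: move needed
for t in (q[0,:2],np.array([.6037,.219])):
  d=t-s["ee_pos"][:2]; print(d@[.941,.338],d@[.338,-.941])
E
```

```text
[[0.60541624 0.21195097 0.142     ]
 [0.68932219 0.10910318 0.142     ]] [[0.69438306 0.06910864 0.07      ]]
0.11321231339520255 0.932927042451154
[0.60241712 0.21891548 0.21813133]
0.00046817100097383573 0.007567306471903681
0.0012357621505769245 0.00035407777129159575
```

```bash
python3 -m inch '[{"x":0.2,"y":0.3,"z":1,"twist":0},{"x":0.2,"y":0.3,"z":3,"twist":0},{"x":0.2,"y":0.3,"z":5,"twist":0},{"x":0.2,"y":0.3,"z":7,"twist":0},{"x":0.2,"y":0.3,"z":9,"twist":0},{"x":0.2,"y":0.3,"z":11,"twist":0},{"x":0.2,"y":0.3,"z":11.6,"twist":0},{"x":0.2,"y":0.3,"z":11.6,"twist":0}]' 1
python3 -m inch '[{"x":0,"y":0,"z":0,"twist":0},{"x":0,"y":0,"z":0,"twist":0},{"x":0,"y":0,"z":0,"twist":0},{"x":0,"y":0,"z":0,"twist":0},{"x":0,"y":0,"z":0,"twist":0},{"x":0,"y":0,"z":0,"twist":0},{"x":0,"y":0,"z":0,"twist":0},{"x":0,"y":0,"z":0,"twist":0}]' 0 5
python3 - <<'E'
from h import *
c=get_calibration("wrist"); p,d=capture("wrist"); cv2.imwrite("pics/w2.png",p[:,:,::-1]); s=state(); print(s["time"],s["ee_pos"],s["wrist_force"],s["width"])
E
```

```text
time: 2.92
ee_pos: [0.6047, 0.2151, 0.1004]
orientation: [0.0, 0.985, 0.171, -0.002]
wrist_force: [-0.2, -0.0, 0.8]
width: 0.0929
finger_force: 0.0
time: 3.58
ee_pos: [0.6064, 0.2168, 0.1027]
orientation: [-0.0, 0.985, 0.172, 0.0]
wrist_force: [0.4, -0.1, -0.1]
width: 0.0443
finger_force: 0.0
3.6333 [0.60642621 0.21683658 0.10269354] [-0.38817816  0.81510847 -1.54522475] 0.04036242394638998
```

View pics/w2.png

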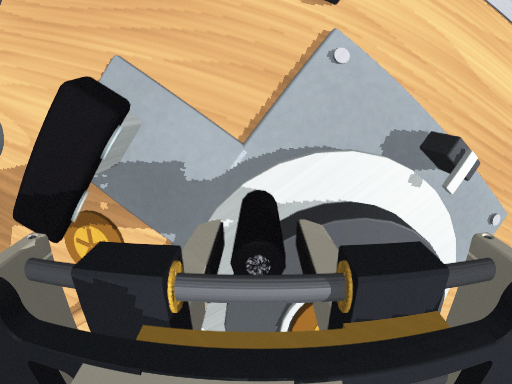

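The wrist view shows the handle centred between the fingers at (258,265), fingers still closing.

```bash
python3 -m inch '[{"x":0,"y":0,"z":0,"twist":0},{"x":0,"y":0,"z":0,"twist":0},{"x":0,"y":0,"z":0,"twist":0},{"x":0,"y":0,"z":0,"twist":0},{"x":0,"y":0,"z":0,"twist":0},{"x":0,"y":0,"z":0,"twist":0},{"x":0,"y":0,"z":0,"twist":0},{"x":0,"y":0,"z":0,"twist":0}]' 0 5
cat > idx.py <<'E'
from h import *
AX=np.array([.538,.121]); PH=-.296
def index(n):
    c=get_calibration(n); t=state()["time"]; p,d=capture(n); W=cloud(d,c); v=cv2.cvtColor(p,cv2.COLOR_RGB2HSV)
    x,y=W[...,0]-AX[0],W[...,1]-AX[1]; rr=np.hypot(x,y)
    m=(abs(W[...,2]-.086)<.009)&(rr>.062)&(rr<.094); b=m&(v[...,2]>115)&(v[...,1]<50)
    if n=="top": cv2.imwrite("pics/lt.png",p[:,:,::-1])
    else: cv2.imwrite("pics/ls.png",p[:,:,::-1])
    if b.sum()<12: return t,n,int(m.sum()),int(b.sum()),None
    a=np.arctan2(y[b],x[b])-PH; z=np.exp(1j*a).mean()
    return round(t,3),n,int(m.sum()),int(b.sum()),round(float(np.angle(z)),3),round(abs(z),3)
E
python3 - <<'E'
from idx import *
s=state(); print(s["time"],s["ee_pos"],s["wrist_force"],s["width"],s["finger_force"]); print(index("top"),index("side"))
e=s["ee_pos"][:2]-AX; print(np.hypot(*e),np.arctan2(e[1],e[0]),"y-comp",e@[.338,-.941])
for n in("top","side"):
    a=np.load(n+".npz"); 
E
```

```text
time: 4.3
ee_pos: [0.6065, 0.2167, 0.1026]
orientation: [-0.0, 0.985, 0.172, -0.0]
wrist_force: [0.2, 0.1, -0.5]
width: 0.0277
finger_force: 5.0
4.3 [0.60646614 0.21672993 0.10261005] [ 0.23866152  0.10213714 -0.49113407] 0.02767104430494897 4.999860897660255
(4.3, 'top', 1166, 42, -1.409, np.float64(0.999)) (4.35, 'side', 1242, 58, -1.273, np.float64(0.907))
0.11769379979948418 0.9499410563807461 y-comp -0.06694030653660674
```

```bash
cat > rows.py <<'E'
import numpy as np, sys
def rows(phi0,inc,r=11.8):
    a=phi0+np.cumsum(inc); P=lambda a:np.round(r*np.c_[np.cos(a),-np.sin(a)],2) if np.ndim(a) else np.round(r*np.array([np.cos(a),-np.sin(a)]),2)
    D=P(a)-P(phi0)
    for k in range(0,len(a),8):
        b=D[k:k+8]-(D[k-1] if k else 0); print(f"end phi {a[min(k+7,len(a)-1)]:.3f}:"," ".join(f"({x:.2f},{y:.2f})" for x,y in b))
E
python3 -c "
from rows import *
q=np.pi/20
rows(.605,[.02,.05,.08,.11,.13,.15,q,q]+[q]*40)"
```

```text
end phi 1.459: (-0.14,-0.19) (-0.50,-0.66) (-1.12,-1.38) (-2.06,-2.27) (-3.28,-3.19) (-4.84,-4.04) (-6.58,-4.67) (-8.40,-5.02)
end phi 2.716: (-1.85,-0.06) (-3.68,0.17) (-5.46,0.68) (-7.14,1.47) (-8.67,2.51) (-10.02,3.77) (-11.16,5.23) (-12.06,6.86)
end phi 3.972: (-0.63,1.74) (-0.98,3.56) (-1.04,5.41) (-0.81,7.24) (-0.30,9.02) (0.49,10.70) (1.53,12.23) (2.79,13.58)
end phi 5.229: (1.46,1.14) (3.09,2.04) (4.83,2.67) (6.65,3.02) (8.50,3.08) (10.33,2.85) (12.11,2.34) (13.79,1.55)
end phi 6.486: (1.53,-1.04) (2.88,-2.30) (4.02,-3.76) (4.92,-5.39) (5.55,-7.13) (5.90,-8.95) (5.96,-10.80) (5.73,-12.63)
end phi 7.742: (-0.51,-1.78) (-1.30,-3.46) (-2.34,-4.99) (-3.60,-6.34) (-5.06,-7.48) (-6.69,-8.38) (-8.43,-9.01) (-10.25,-9.36)
```

```bash
python3 -m inch '[{"x":-0.14,"y":-0.19,"z":0,"twist":0},{"x":-0.5,"y":-0.66,"z":0,"twist":0},{"x":-1.12,"y":-1.38,"z":0,"twist":0},{"x":-2.06,"y":-2.27,"z":0,"twist":0},{"x":-3.28,"y":-3.19,"z":0,"twist":0},{"x":-4.84,"y":-4.04,"z":0,"twist":0},{"x":-6.58,"y":-4.67,"z":0,"twist":0},{"x":-8.4,"y":-5.02,"z":0,"twist":0}]' 0 5
python3 -c "
from idx import *
e=state()['ee_pos'][:2]-AX; print(np.hypot(*e),np.arctan2(e[1],e[0])-.345)"
```

```text
time: 5.07
ee_pos: [0.5091, 0.2344, 0.1026]
orientation: [0.002, 0.985, 0.172, -0.0]
wrist_force: [3.2, -8.9, 0.0]
width: 0.0282
finger_force: 5.0
0.11699801926953647 1.4756774285956336
```

```bash
python3 -m inch '[{"x":-1.85,"y":-0.06,"z":0,"twist":0},{"x":-3.68,"y":0.17,"z":0,"twist":0},{"x":-5.46,"y":0.68,"z":0,"twist":0},{"x":-7.14,"y":1.47,"z":0,"twist":0},{"x":-8.67,"y":2.51,"z":0,"twist":0},{"x":-10.02,"y":3.77,"z":0,"twist":0},{"x":-11.16,"y":5.23,"z":0,"twist":0},{"x":-12.06,"y":6.86,"z":0,"twist":0}]' 0 5 | egrep 'ee_|force'
python3 -m inch '[{"x":-0.63,"y":1.74,"z":0,"twist":0},{"x":-0.98,"y":3.56,"z":0,"twist":0},{"x":-1.04,"y":5.41,"z":0,"twist":0},{"x":-0.81,"y":7.24,"z":0,"twist":0},{"x":-0.3,"y":9.02,"z":0,"twist":0},{"x":0.49,"y":10.7,"z":0,"twist":0},{"x":1.53,"y":12.23,"z":0,"twist":0},{"x":2.79,"y":13.58,"z":0,"twist":0}]' 0 5 | egrep 'ee_|force|time'
python3 -c "
from idx import *
e=state()['ee_pos'][:2]-AX; print(np.hypot(*e),np.arctan2(e[1],e[0])-.345); print(index('top'),index('side'))"
```

```text
ee_pos: [0.417, 0.1305, 0.1026]
wrist_force: [-3.0, 0.4, 2.3]
finger_force: 5.0
time: 6.4
ee_pos: [0.4907, 0.0107, 0.1024]
wrist_force: [-1.3, -4.9, -1.0]
finger_force: 5.0
0.12002115673515082 -2.320675912453793
(6.4, 'top', 983, 39, -0.105, np.float64(0.999)) (6.45, 'side', 1238, 43, -0.098, np.float64(0.967))
```

```bash
python3 -m inch '[{"x":1.46,"y":1.14,"z":0,"twist":0},{"x":3.09,"y":2.04,"z":0,"twist":0},{"x":4.83,"y":2.67,"z":0,"twist":0},{"x":6.65,"y":3.02,"z":0,"twist":0},{"x":8.5,"y":3.08,"z":0,"twist":0},{"x":10.33,"y":2.85,"z":0,"twist":0},{"x":12.11,"y":2.34,"z":0,"twist":0},{"x":13.79,"y":1.55,"z":0,"twist":0}]' 0 5 | egrep 'ee_|wrist'
python3 -c "
from idx import *
print(index('top'))"
python3 -m inch '[{"x":1.53,"y":-1.04,"z":0,"twist":0},{"x":2.88,"y":-2.3,"z":0,"twist":0},{"x":4.02,"y":-3.76,"z":0,"twist":0},{"x":4.92,"y":-5.39,"z":0,"twist":0},{"x":5.55,"y":-7.13,"z":0,"twist":0},{"x":5.9,"y":-8.95,"z":0,"twist":0},{"x":5.96,"y":-10.8,"z":0,"twist":0},{"x":5.73,"y":-12.63,"z":0,"twist":0}]' 0 5 | egrep 'ee_|wrist'
python3 -c "
from idx import *
print(index('top'))"
python3 -m inch '[{"x":-0.51,"y":-1.78,"z":0,"twist":0},{"x":-1.3,"y":-3.46,"z":0,"twist":0},{"x":-2.34,"y":-4.99,"z":0,"twist":0},{"x":-3.6,"y":-6.34,"z":0,"twist":0},{"x":-5.06,"y":-7.48,"z":0,"twist":0},{"x":-6.69,"y":-8.38,"z":0,"twist":0},{"x":-8.43,"y":-9.01,"z":0,"twist":0},{"x":-10.25,"y":-9.36,"z":0,"twist":0}]' 0 5 | egrep 'ee_|wrist'
python3 -c "
from idx import *
print(index('top'),index('side'))"
```

```text
ee_pos: [0.629, 0.043, 0.1025]
wrist_force: [4.1, -2.8, -2.9]
(7.1667, 'top', 765, 3, None)
ee_pos: [0.6373, 0.1836, 0.1026]
wrist_force: [-3.4, -1.6, 2.1]
(7.883, 'top', 1052, 31, 1.465, np.float64(0.999))
ee_pos: [0.5086, 0.2346, 0.1025]
wrist_force: [3.2, -9.8, -1.8]
(8.6, 'top', 1279, 0, None) (8.65, 'side', 757, 46, 2.393, np.float64(0.783))
```

```bash
python3 - <<'E'
import cv2,numpy as np
a=cv2.imread("pics/lt.png")[120:260,160:310]; b=cv2.imread("pics/ls.png")[150:290,160:310]
cv2.imwrite("pics/both.png",cv2.resize(np.hstack([a,b]),None,fx=2.6,fy=2.6,interpolation=cv2.INTER_CUBIC))
E
```

```text
(no output)
```

View pics/both.png

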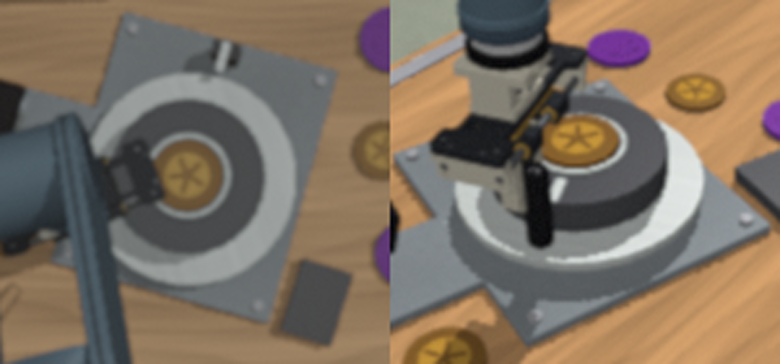

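The side view shows the index line just right of the handle at (558,190); in the top view the gripper hides it. So I fall back on whichever camera sees it.

```bash
cat > idx.py <<'E'
from h import *
AX=np.array([.538,.121]); PH=-.296
def index(n):
    c=get_calibration(n); t=state()["time"]; p,d=capture(n); W=cloud(d,c); v=cv2.cvtColor(p,cv2.COLOR_RGB2HSV)
    x,y=W[...,0]-AX[0],W[...,1]-AX[1]; rr=np.hypot(x,y)
    b=(abs(W[...,2]-.086)<.009)&(rr>.066)&(rr<.094)&(v[...,2]>115)&(v[...,1]<50)
    a=np.arctan2(y[b],x[b])-PH
    if len(a)<10: return None
    N=[(np.cos(a-q)>.993).sum() for q in a]; q=a[np.argmax(N)]; k=np.cos(a-q)>.99
    return round(t,3),n,int(k.sum()),len(a),round(float(np.angle(np.exp(1j*a[k]).mean())),3)
def look(): print(index("top") or index("side"))
if __name__=="__main__": look()
E
python3 -m inch '[{"x":-1.85,"y":-0.06,"z":0,"twist":0},{"x":-3.68,"y":0.17,"z":0,"twist":0},{"x":-5.46,"y":0.68,"z":0,"twist":0},{"x":-7.14,"y":1.47,"z":0,"twist":0},{"x":-8.67,"y":2.51,"z":0,"twist":0},{"x":-10.02,"y":3.77,"z":0,"twist":0},{"x":-11.16,"y":5.23,"z":0,"twist":0},{"x":-12.06,"y":6.86,"z":0,"twist":0}]' 0 5 | egrep 'ee_|wrist'
python3 idx.py
python3 -m inch '[{"x":-0.63,"y":1.74,"z":0,"twist":0},{"x":-0.98,"y":3.56,"z":0,"twist":0},{"x":-1.04,"y":5.41,"z":0,"twist":0},{"x":-0.81,"y":7.24,"z":0,"twist":0},{"x":-0.3,"y":9.02,"z":0,"twist":0},{"x":0.49,"y":10.7,"z":0,"twist":0},{"x":1.53,"y":12.23,"z":0,"twist":0},{"x":2.79,"y":13.58,"z":0,"twist":0}]' 0 5 | egrep 'ee_|wrist'
python3 idx.py
```

```text
ee_pos: [0.4185, 0.1307, 0.1028]
wrist_force: [0.6, -0.4, -0.9]
(9.417, 'side', 43, 43, -3.02)
ee_pos: [0.493, 0.0123, 0.1028]
wrist_force: [-0.4, -0.3, -0.6]
(10.183, 'side', 20, 20, -2.154)
```

```bash
sed -i 's/^def look.*/def look(): print(index("side"))/' idx.py
python3 -m inch '[{"x":1.46,"y":1.14,"z":0,"twist":0},{"x":3.09,"y":2.04,"z":0,"twist":0},{"x":4.83,"y":2.67,"z":0,"twist":0},{"x":6.65,"y":3.02,"z":0,"twist":0},{"x":8.5,"y":3.08,"z":0,"twist":0},{"x":10.33,"y":2.85,"z":0,"twist":0},{"x":12.11,"y":2.34,"z":0,"twist":0},{"x":13.79,"y":1.55,"z":0,"twist":0}]' 0 5 | egrep 'ee_|wrist'
python3 idx.py
python3 -m inch '[{"x":1.53,"y":-1.04,"z":0,"twist":0},{"x":2.88,"y":-2.3,"z":0,"twist":0},{"x":4.02,"y":-3.76,"z":0,"twist":0},{"x":4.92,"y":-5.39,"z":0,"twist":0},{"x":5.55,"y":-7.13,"z":0,"twist":0},{"x":5.9,"y":-8.95,"z":0,"twist":0},{"x":5.96,"y":-10.8,"z":0,"twist":0},{"x":5.73,"y":-12.63,"z":0,"twist":0}]' 0 5 | egrep 'ee_|wrist'
python3 idx.py
python3 -m inch '[{"x":-0.51,"y":-1.78,"z":0,"twist":0},{"x":-1.3,"y":-3.46,"z":0,"twist":0},{"x":-2.34,"y":-4.99,"z":0,"twist":0},{"x":-3.6,"y":-6.34,"z":0,"twist":0},{"x":-5.06,"y":-7.48,"z":0,"twist":0},{"x":-6.69,"y":-8.38,"z":0,"twist":0},{"x":-8.43,"y":-9.01,"z":0,"twist":0},{"x":-10.25,"y":-9.36,"z":0,"twist":0}]' 0 5 | egrep 'ee_|wrist'
python3 idx.py
python3 -m inch '[{"x":-1.85,"y":-0.06,"z":0,"twist":0},{"x":-3.68,"y":0.17,"z":0,"twist":0},{"x":-5.46,"y":0.68,"z":0,"twist":0},{"x":-7.14,"y":1.47,"z":0,"twist":0},{"x":-8.67,"y":2.51,"z":0,"twist":0},{"x":-10.02,"y":3.77,"z":0,"twist":0},{"x":-11.16,"y":5.23,"z":0,"twist":0},{"x":-12.06,"y":6.86,"z":0,"twist":0}]' 0 5 | egrep 'ee_|wrist'
python3 idx.py
```

```text
ee_pos: [0.6273, 0.0457, 0.1024]
wrist_force: [-0.4, 0.4, 1.3]
(10.9, 'side', 34, 37, -1.432)
ee_pos: [0.6373, 0.1844, 0.1024]
wrist_force: [0.5, -0.3, -1.2]
(11.617, 'side', 31, 41, -0.629)
ee_pos: [0.508, 0.2367, 0.1027]
wrist_force: [0.5, 0.7, 0.7]
None
ee_pos: [0.4183, 0.1302, 0.1027]
wrist_force: [-0.2, -0.0, -0.1]
(13.05, 'side', 37, 37, 0.921)
```

```bash
python3 -c "
from idx import *
s=state(); print(s['time'],s['width'],s['finger_force'],s['ee_pos'])"
python3 -m inch '[{"x":-0.63,"y":1.74,"z":0,"twist":0},{"x":-0.98,"y":3.56,"z":0,"twist":0},{"x":-1.04,"y":5.41,"z":0,"twist":0},{"x":-0.81,"y":7.24,"z":0,"twist":0},{"x":-0.3,"y":9.02,"z":0,"twist":0},{"x":0.49,"y":10.7,"z":0,"twist":0},{"x":1.53,"y":12.23,"z":0,"twist":0},{"x":2.79,"y":13.58,"z":0,"twist":0}]' 0 5 | egrep 'ee_|wrist|width|finger'
python3 -m inch '[{"x":1.46,"y":1.14,"z":0,"twist":0},{"x":3.09,"y":2.04,"z":0,"twist":0},{"x":4.83,"y":2.67,"z":0,"twist":0},{"x":6.65,"y":3.02,"z":0,"twist":0},{"x":8.5,"y":3.08,"z":0,"twist":0},{"x":10.33,"y":2.85,"z":0,"twist":0},{"x":12.11,"y":2.34,"z":0,"twist":0},{"x":13.79,"y":1.55,"z":0,"twist":0}]' 0 5 | egrep 'ee_|wrist|width'
python3 -c "
from idx import *
print(index('side'))"
```

```text
13.1 0.0002820687203420188 0.0 [0.41812476 0.12787082 0.10261057]
ee_pos: [0.4924, 0.0117, 0.1028]
wrist_force: [1.2, 0.3, 0.5]
width: 0.0004
finger_force: 0.0
ee_pos: [0.628, 0.0447, 0.1025]
wrist_force: [-0.1, 0.3, 1.1]
width: 0.0007
(14.433, 'side', 41, 48, 2.428)
```

The gripper has slipped to closed, but the shut fingers still push the handle round the circle from behind. The plate is at about 1.1 rad/s with negligible force, so I continue in this mode with fewer pauses.

```bash
python3 -m inch '[{"x":1.53,"y":-1.04,"z":0,"twist":0},{"x":2.88,"y":-2.3,"z":0,"twist":0},{"x":4.02,"y":-3.76,"z":0,"twist":0},{"x":4.92,"y":-5.39,"z":0,"twist":0},{"x":5.55,"y":-7.13,"z":0,"twist":0},{"x":5.9,"y":-8.95,"z":0,"twist":0},{"x":5.96,"y":-10.8,"z":0,"twist":0},{"x":5.73,"y":-12.63,"z":0,"twist":0}]' 0 5 | egrep 'wrist'
python3 -m inch '[{"x":-0.51,"y":-1.78,"z":0,"twist":0},{"x":-1.3,"y":-3.46,"z":0,"twist":0},{"x":-2.34,"y":-4.99,"z":0,"twist":0},{"x":-3.6,"y":-6.34,"z":0,"twist":0},{"x":-5.06,"y":-7.48,"z":0,"twist":0},{"x":-6.69,"y":-8.38,"z":0,"twist":0},{"x":-8.43,"y":-9.01,"z":0,"twist":0},{"x":-10.25,"y":-9.36,"z":0,"twist":0}]' 0 5 | egrep 'wrist'
python3 -c "
from idx import *
print(index('top'))"
python3 -m inch '[{"x":-1.85,"y":-0.06,"z":0,"twist":0},{"x":-3.68,"y":0.17,"z":0,"twist":0},{"x":-5.46,"y":0.68,"z":0,"twist":0},{"x":-7.14,"y":1.47,"z":0,"twist":0},{"x":-8.67,"y":2.51,"z":0,"twist":0},{"x":-10.02,"y":3.77,"z":0,"twist":0},{"x":-11.16,"y":5.23,"z":0,"twist":0},{"x":-12.06,"y":6.86,"z":0,"twist":0}]' 0 5 | egrep 'wrist'
python3 -m inch '[{"x":-0.63,"y":1.74,"z":0,"twist":0},{"x":-0.98,"y":3.56,"z":0,"twist":0},{"x":-1.04,"y":5.41,"z":0,"twist":0},{"x":-0.81,"y":7.24,"z":0,"twist":0},{"x":-0.3,"y":9.02,"z":0,"twist":0},{"x":0.49,"y":10.7,"z":0,"twist":0},{"x":1.53,"y":12.23,"z":0,"twist":0},{"x":2.79,"y":13.58,"z":0,"twist":0}]' 0 5 | egrep 'ee_|wrist'
python3 -c "
from idx import *
print(index('side'))"
```

```text
wrist_force: [0.0, -0.4, 0.8]
wrist_force: [-1.5, -0.3, 0.3]
(15.817, 'top', 35, 35, -2.178)
wrist_force: [0.6, -0.3, -0.1]
ee_pos: [0.4922, 0.0112, 0.1028]
wrist_force: [0.8, -0.4, -0.1]
(17.2, 'side', 28, 31, -0.568)
```

```bash
python3 -m inch '[{"x":1.46,"y":1.14,"z":0,"twist":0},{"x":3.09,"y":2.04,"z":0,"twist":0},{"x":4.83,"y":2.67,"z":0,"twist":0},{"x":6.65,"y":3.02,"z":0,"twist":0},{"x":8.5,"y":3.08,"z":0,"twist":0},{"x":10.33,"y":2.85,"z":0,"twist":0},{"x":12.11,"y":2.34,"z":0,"twist":0},{"x":13.79,"y":1.55,"z":0,"twist":0}]' 0 5 | egrep 'wrist'
python3 -m inch '[{"x":1.53,"y":-1.04,"z":0,"twist":0},{"x":2.88,"y":-2.3,"z":0,"twist":0},{"x":4.02,"y":-3.76,"z":0,"twist":0},{"x":4.92,"y":-5.39,"z":0,"twist":0},{"x":5.55,"y":-7.13,"z":0,"twist":0},{"x":5.9,"y":-8.95,"z":0,"twist":0},{"x":5.96,"y":-10.8,"z":0,"twist":0},{"x":5.73,"y":-12.63,"z":0,"twist":0}]' 0 5 | egrep 'wrist'
python3 -c "
from idx import *
print(index('side'))"
python3 -m inch '[{"x":-0.51,"y":-1.78,"z":0,"twist":0},{"x":-1.3,"y":-3.46,"z":0,"twist":0},{"x":-2.34,"y":-4.99,"z":0,"twist":0},{"x":-3.6,"y":-6.34,"z":0,"twist":0},{"x":-5.06,"y":-7.48,"z":0,"twist":0},{"x":-6.69,"y":-8.38,"z":0,"twist":0},{"x":-8.43,"y":-9.01,"z":0,"twist":0},{"x":-10.25,"y":-9.36,"z":0,"twist":0}]' 0 5 | egrep 'wrist'
python3 -m inch '[{"x":-1.85,"y":-0.06,"z":0,"twist":0},{"x":-3.68,"y":0.17,"z":0,"twist":0},{"x":-5.46,"y":0.68,"z":0,"twist":0},{"x":-7.14,"y":1.47,"z":0,"twist":0},{"x":-8.67,"y":2.51,"z":0,"twist":0},{"x":-10.02,"y":3.77,"z":0,"twist":0},{"x":-11.16,"y":5.23,"z":0,"twist":0},{"x":-12.06,"y":6.86,"z":0,"twist":0}]' 0 5 | egrep 'wrist'
python3 -c "
from idx import *
print(index('side'))"
python3 -m inch '[{"x":-0.63,"y":1.74,"z":0,"twist":0},{"x":-0.98,"y":3.56,"z":0,"twist":0},{"x":-1.04,"y":5.41,"z":0,"twist":0},{"x":-0.81,"y":7.24,"z":0,"twist":0},{"x":-0.3,"y":9.02,"z":0,"twist":0},{"x":0.49,"y":10.7,"z":0,"twist":0},{"x":1.53,"y":12.23,"z":0,"twist":0},{"x":2.79,"y":13.58,"z":0,"twist":0}]' 0 5 | egrep 'ee_|wrist'
python3 -m inch '[{"x":1.46,"y":1.14,"z":0,"twist":0},{"x":3.09,"y":2.04,"z":0,"twist":0},{"x":4.83,"y":2.67,"z":0,"twist":0},{"x":6.65,"y":3.02,"z":0,"twist":0},{"x":8.5,"y":3.08,"z":0,"twist":0},{"x":10.33,"y":2.85,"z":0,"twist":0},{"x":12.11,"y":2.34,"z":0,"twist":0},{"x":13.79,"y":1.55,"z":0,"twist":0}]' 0 5 | egrep 'ee_|wrist'
python3 -c "
from idx import *
print(index('side'),index('top'))"
```

```text
wrist_force: [-0.5, -0.3, 0.7]
wrist_force: [0.0, -0.8, 0.1]
(18.583, 'side', 35, 46, 0.981)
wrist_force: [0.5, 0.6, -0.0]
wrist_force: [-0.1, 0.3, -0.3]
(19.967, 'side', 38, 38, 2.616)
ee_pos: [0.492, 0.0117, 0.1028]
wrist_force: [-0.2, 0.8, -0.1]
ee_pos: [0.6275, 0.0448, 0.1026]
wrist_force: [-0.7, 0.0, -0.8]
(21.35, 'side', 43, 52, -2.082) None
```

```bash
python3 -m inch '[{"x":0,"y":0,"z":-1,"twist":0},{"x":0,"y":0,"z":-3,"twist":0},{"x":0,"y":0,"z":-5,"twist":0},{"x":0,"y":0,"z":-7,"twist":0},{"x":0,"y":0,"z":-8,"twist":0},{"x":0,"y":0,"z":-8,"twist":0},{"x":0,"y":0,"z":-8,"twist":0},{"x":0,"y":0,"z":-8,"twist":0}]' 0 5 | egrep 'ee_|wrist'
python3 -c "
from idx import *
print(index('side'))"
python3 -m inch '[{"x":0,"y":0,"z":0,"twist":0},{"x":0,"y":0,"z":0,"twist":0},{"x":0,"y":0,"z":0,"twist":0},{"x":0,"y":0,"z":0,"twist":0},{"x":0,"y":0,"z":0,"twist":0},{"x":0,"y":0,"z":0,"twist":0},{"x":0,"y":0,"z":0,"twist":0},{"x":0,"y":0,"z":0,"twist":0}]' 1 5 | egrep 'ee_|wrist'
cat >> idx.py <<'E'
def handle(n):
    c=get_calibration(n); p,d=capture(n); W=cloud(d,c); v=cv2.cvtColor(p,cv2.COLOR_RGB2HSV)[...,2]
    x,y=W[...,0]-AX[0],W[...,1]-AX[1]; rr=np.hypot(x,y); b=(abs(W[...,2]-.125)<.022)&(rr>.098)&(rr<.14)&(v<80)
    cv2.imwrite(f"pics/h_{n}.png",p[:,:,::-1])
    if b.sum()<10: return n,int(b.sum())
    m=W[b].mean(0); return n,int(b.sum()),m.round(4).tolist(),round(float(np.arctan2(m[1]-AX[1],m[0]-AX[0])),3)
E
python3 -c "
from idx import *
print(index('side'),index('top')); print(handle('side'),handle('top'),state()['time'],state()['ee_pos'])"
```

```text
ee_pos: [0.6262, 0.0438, 0.1816]
wrist_force: [0.1, 0.2, -0.2]
(22.117, 'side', 35, 39, -1.149)
ee_pos: [0.6273, 0.0439, 0.1827]
wrist_force: [0.1, 0.4, -0.7]
(22.833, 'side', 32, 38, -0.523) (22.883, 'top', 38, 38, -0.498)
('side', 162, [0.5249, 0.243, 0.1276], 1.678) ('top', 75, [0.5224, 0.2367, 0.1381], 1.705) 23.0333 [0.62732203 0.04392488 0.18272008]
```

```bash
python3 -m inch '[{"x":-1,"y":-1.8,"z":0,"twist":0},{"x":-2.5,"y":-4.6,"z":0,"twist":0},{"x":-4.2,"y":-7.8,"z":0,"twist":0},{"x":-6,"y":-11,"z":0,"twist":0},{"x":-7.7,"y":-14.2,"z":0,"twist":0},{"x":-9.4,"y":-17.4,"z":0,"twist":0},{"x":-10.7,"y":-19.7,"z":0,"twist":0},{"x":-11.2,"y":-20.7,"z":0,"twist":0}]' 1 5 | egrep 'ee_|wrist'
python3 -m inch '[{"x":0,"y":0,"z":0,"twist":0},{"x":0,"y":0,"z":0,"twist":0},{"x":0,"y":0,"z":0,"twist":0},{"x":0,"y":0,"z":0,"twist":0},{"x":0,"y":0,"z":0,"twist":0},{"x":0,"y":0,"z":0,"twist":0},{"x":0,"y":0,"z":0,"twist":0},{"x":0,"y":0,"z":0,"twist":0}]' 1 5 | egrep 'ee_|wrist'
python3 -c "
from idx import *
print(index('side'),index('top')); print(handle('side'),handle('top'),state()['time'],state()['ee_pos'])"
```

```text
ee_pos: [0.4489, 0.2028, 0.1829]
wrist_force: [-0.3, 0.3, -0.3]
ee_pos: [0.4522, 0.2005, 0.1825]
wrist_force: [0.7, -0.2, -0.8]
None (24.417, 'top', 35, 35, 0.021)
('side', 178, [0.4509, 0.2088, 0.1272], 2.353) ('top', 2) 24.5667 [0.45195994 0.2008242  0.18263065]
```

```bash
python3 -c "
from idx import *
print(index('side'),index('top')); print(handle('side'),state()['time'])"
```

```text
None (24.617, 'top', 35, 35, 0.021)
('side', 187, [0.4494, 0.2065, 0.1281], 2.374) 24.7167
```

```bash
python3 -m inch '[{"x":0,"y":0,"z":-2,"twist":0},{"x":0,"y":0,"z":-4,"twist":0},{"x":0,"y":0,"z":-7,"twist":0},{"x":0,"y":0,"z":-9,"twist":0},{"x":0,"y":0,"z":-11,"twist":0},{"x":0,"y":0,"z":-12,"twist":0},{"x":0,"y":0,"z":-12,"twist":0},{"x":0,"y":0,"z":-12,"twist":0}]' 1 5 | egrep 'ee_|wrist'
python3 -m inch '[{"x":-2,"y":2,"z":0,"twist":0},{"x":-4,"y":5,"z":0,"twist":0},{"x":-5,"y":8,"z":0,"twist":0},{"x":-6,"y":11,"z":0,"twist":0},{"x":-6,"y":14,"z":0,"twist":0},{"x":-6,"y":17,"z":0,"twist":0},{"x":-6,"y":19,"z":0,"twist":0},{"x":-6,"y":20,"z":0,"twist":0}]' 1 5 | egrep 'ee_|wrist'
python3 -m inch '[{"x":0,"y":1,"z":0,"twist":0},{"x":0,"y":3,"z":0,"twist":0},{"x":0,"y":6,"z":0,"twist":0},{"x":0,"y":9,"z":0,"twist":0},{"x":0,"y":12,"z":0,"twist":0},{"x":0,"y":14,"z":0,"twist":0},{"x":0,"y":15,"z":0,"twist":0},{"x":0,"y":15,"z":0,"twist":0}]' 1 5 | egrep 'ee_|wrist|time'
python3 -c "
from idx import *
print(index('side'),index('top')); print(handle('side'),handle('top'),state()['time'])
a=cv2.imread('pics/h_top.png'); cv2.imwrite('pics/fin.png',cv2.resize(a[100:280,80:330],None,fx=3,fy=3,interpolation=cv2.INTER_CUBIC))"
```

```text
ee_pos: [0.4518, 0.2009, 0.3023]
wrist_force: [0.0, 1.1, -0.4]
ee_pos: [0.4629, -0.0098, 0.3006]
wrist_force: [-0.9, 0.4, -0.2]
time: 26.72
ee_pos: [0.5139, -0.1497, 0.3014]
wrist_force: [0.3, 0.8, -0.5]
(26.717, 'side', 28, 31, 0.023) (26.767, 'top', 39, 39, 0.025)
('side', 173, [0.4464, 0.2043, 0.127], 2.404) ('top', 63, [0.4485, 0.1968, 0.1393], 2.439) 26.9167
```

View pics/fin.png

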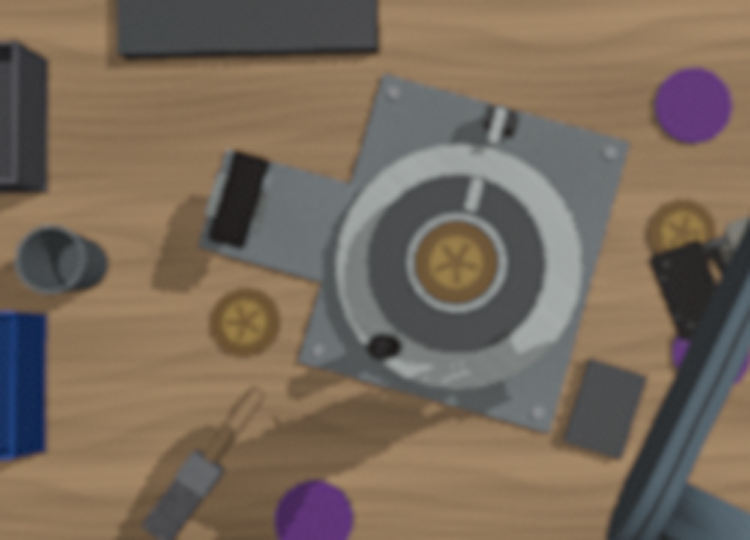

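The index line at (473,193) lines up with the pointer blade at (497,125). The medallion is in its ring, and both cameras agree the plate is at rest at +0.024 rad with the arm clear.

```bash
python3 -c "
from bench import *
print(sign_off())"
```

```text
the job is handed in; nothing more can be done
None
```

I handed the job in at about 27 s: the plate averaged about 1.17 rad/s over roughly 7 s (1.12 to 1.21 between camera looks), and it now rests about 0.02 rad from the pointer with the medallion in its ring and the arm clear. The 5 N grip slipped off early on, so the shut fingers pushed the handle round for most of the run, and the plate coasted to rest instead of being braked by the crank; the verdict was not shown to me.

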